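# Balance the rotating mixer

### The arm

A 6-joint arm with a two-finger parallel gripper is mounted at the origin on a cart in front of the work surface, level with it; the furniture and walls round the work are solid. World frame = base frame: x ahead of the robot, y to its left, z up, the work surface at z = 0. Lengths are in mm, angles in rad, forces in N, time in s.
With the tool pointing down it reaches from about 300 to 875 mm from the base axis. Payload 6.4 kg.
Tool frame: the origin (TCP) lies midway between the tips of the shut fingers; the grasp point (between the pads) lies 19 mm behind it; z points along the fingers, y is the line along which they close (so a half turn about z gives the same grasp; the last joint's range is limited). The gripper opens to 85 mm and grips with 20 to 120 N. Pads are 22 mm wide; open, the fingers measure 114 mm over their backs; the gripper's body (76 mm by 85 mm) begins 54 mm behind the grasp point. The pads swing forward as they close: fully open they stand 13 mm farther back than shut.
Start: joints at [-1.44, 0.181, 1.607, -0, 1.354, -0.206], TCP at [190.036, -542.704, 231.288] pointing down, gripper open.
Joint ranges: [-2.99, 2.99], [-0.89, 2.07], [0.3, 2.58], [-1.14, 4.28], [0, 2.63], [-3.12, 3.12]. Speed limits (rad/s): [2.57, 2.57, 3.01, 3.14, 3.14, 3.14].

### API

Orientations are given as a 3x3 rotation matrix whose columns are the frame's x, y, z axes.
In Python, from cell import telemetry, cams, ctrl gives the robot as it stands.
- The arm moves only by the shell command python3 -m handwheel 'ROWS' [OPENING] [FORCE]. ROWS is JSON, a list of rows, each an object of numbers: "dx", "dy", "dz": the shift along the tool's x, y, z each as a share of 0.5 m, from -1 to 1; "spin": the turn about the tool's z as a share of 2 rad, from -1 to 1. In form: [{"dx": .., "dy": .., "dz": .., "spin": ..}, ...]. A call has 1 to 8 rows; each row is the pose to reach, as a shift and turn from the pose commanded when the call began, along the tool's axes at that moment; what a row does not reach only later rows make up. A row lasts 1/8 s, in which the tool goes at most 62.5 mm and 10.7 degrees, less where a joint would pass 70% of its speed; a pose out of reach is approached as far as the arm can. A call with a number of a shift or a turn outside -1 to 1 is refused whole. A call with a gripper value outside its range is refused whole. OPENING is the opening, from -1 (shut) to 1 (fully open), set as the call begins (- or left out, the last holds). The fingers move at their own pace and stop on an object; FORCE is the grip in N (left out, the last holds). Time passes only in rows, so rows that repeat a pose let the fingers close. It gives the time, the measured TCP pose, the force, the opening and the grip force at its end, in the units of the state.
- telemetry.read_state(): the state, without advancing time (a new reading comes with each control period).
- cams.read_camera(name): name is "scene" or "top"; returns the picture (400x640x3 uint8, blue, green, red); there is no depth.
- cams.camera_info(name): a dict with "mtx" (3x3 intrinsics, pixels), "R" (3x3) and "t" (3): a world point X has camera coordinates R X + t. Camera axes: x right, y down, z forward; pixel columns grow to the right and rows downward; lengths in mm; the calibration is good to about 2 mm. A picture is of the moment at which its call begins. camera_info takes no time and is no camera call.
- ctrl.job_done(): hands the job in; it is judged then, once.
The state is a dict: "time": time; "joint_pos": joint angles; "joint_velocities": joint speeds; "joint_torque": joint torques, N m; "ee_pos": TCP position; "eef_rot": TCP orientation; "contact_force": force on the tool from outside, world axes, zero at the start; "torque": the same for the moment, N m; "gripper_width": opening from 0.0 (shut) to 1.0 (fully open); "gripper_force": force on a finger pad.
Only numpy, scipy, OpenCV 4.12 (cv2) and the standard library are available. Lean on these libraries where they do the work, as an engineer would, in place of code of your own. Each camera call takes 0.05 s, during which the arm holds its last target. There are 200 camera calls.

### The job

The rotating mixer on the bench has a turntable with four pockets, and one sample vial already stands in one of them. Balance the load: take the other sample vial, the one standing on its own on the bench just to the right of the mixer, and stand it upright in the pocket directly opposite the loaded one, across the centre of the turntable. Leave the first vial standing in its pocket.

Things in the scene. Friction and masses are not known exactly. Their poses are not given: they have to be found in the camera images.
- bench_vial_centre (a point): Centre (half-way up, on the axis) of the small glass sample vial with a dark screw cap that stands alone on the bench, just right of the mixer: round, 25 mm across and 54 mm high (its cap is the top 13 mm and as wide as the body). z along its axis, up. It weighs some 30 g. Small dropper bottles near it are wider (34 mm) and taller (99 mm) and are not part of the job.
- loaded_vial_centre (a point): Centre (half-way up, on the axis) of the like vial, 25 mm across and 54 mm high, that already stands, loose, in one of the turntable's four pockets; which one differs from start to start. z along its axis, up.
- turntable_centre (a point): Centre of the locked, round metal turntable (184 mm wide) of the white mixer, at pocket floor height, z up. On it lies a grey square insert, 126 mm wide, 6 mm thick, with four round pockets 46 mm wide, 6 mm deep. Pocket centres: +-36 mm along x and +-36 mm along y from here (51 mm out; opposite ones 102 mm apart). A vial in a pocket has its centre 27 mm above this point. Hub nut 22 mm wide, 14 mm high.
There are look-alikes about, which are no part of the job. Leave any orange or red look-alike of the part that bears bench_vial_centre alone.

How it is judged:
By the outcome, as a careful person would: the job done as asked, in the order asked, and still so for the second after the job is handed in, with the robot touching nothing.
It also fails if it takes over 32 s, if anything falls off the work surface, if the arm or the gripper's body presses on something with over 40 N, if the wrist force passes 120 N, or if a joint passes its speed limit or range.

## Working session

There is one attempt and no reset: what is moved stays moved. The work goes in short steps, Python scripts to look and compute and a shell command to move; the robot and the scene stay as the last step left them, time stands still between calls to the robot, and variables do not carry over. Pictures are saved under pics/ and viewed, at most 10 in all, crops included, and the job is handed in when it is done.

```bash
mkdir -p pics; ls; python3 - <<'E'
from cell import telemetry,cams
import cv2
s=telemetry.read_state();print(s['time'],s['ee_pos'],s['eef_rot'],s['gripper_width'])
for n in('scene','top'):
    cv2.imwrite(f'pics/{n}0.png',cams.read_camera(n));i=cams.camera_info(n);print(n,i)
E
```

```text
pics
0.0 [ 189.95765938 -542.1129415   230.36462286] [[ 9.43816274e-01  3.30470542e-01 -2.49631688e-04]
 [ 3.30470446e-01 -9.43814653e-01  1.78481890e-03]
 [ 3.54224026e-04 -1.76703702e-03 -9.99998376e-01]] 0.9996343489029131
scene {'mtx': array([[515.02332812,   0.        , 313.61043976],
       [  0.        , 515.02332812, 196.66671762],
       [  0.        ,   0.        ,   1.        ]]), 'R': array([[ 0.86998486, -0.49294035, -0.01166815],
       [-0.28331198, -0.48036641, -0.83004966],
       [ 0.40355998,  0.72543637, -0.55756741]]), 't': array([-606.75961768,   39.93736104,  929.73297644])}
top {'mtx': array([[428.76828476,   0.        , 311.56710693],
       [  0.        , 428.76828476, 193.65390384],
       [  0.        ,   0.        ,   1.        ]]), 'R': array([[-0.00713185, -0.99980915, -0.01818803],
       [-0.98741183,  0.00991512, -0.15785935],
       [ 0.15800956,  0.01683325, -0.98729409]]), 't': array([-320.11898187,  529.01372913,  859.27003129])}
```

View pics/scene0.png

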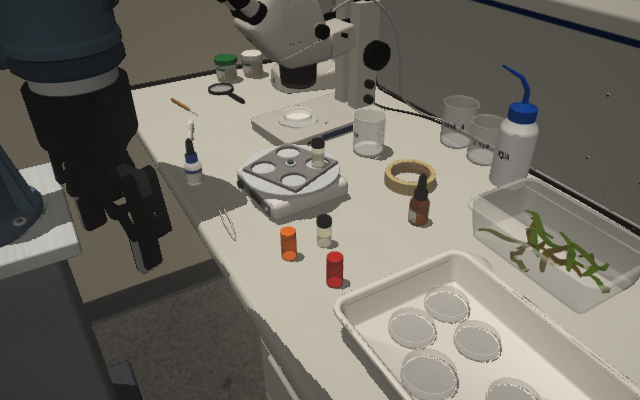

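View pics/top0.png

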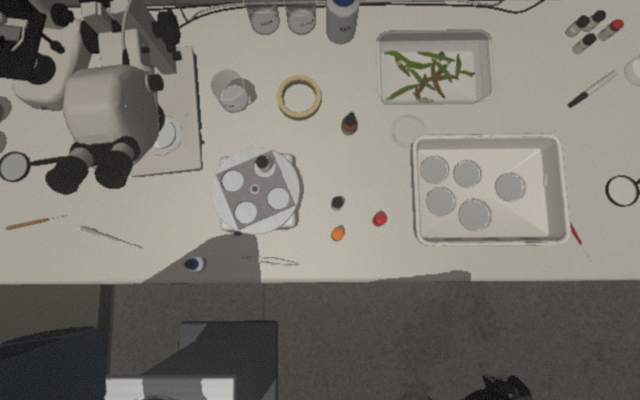

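The scene view shows the dark-capped clear vial at (324,230), and the top view shows it at (337,202). The orange vial (289,243) and red vial (335,270) are look-alikes. The dropper bottles are at (419,200) and (193,163). The clear, dark-capped vial to the right of the mixer fits the description. The loaded vial is at (317,152) in scene and (263,162) in top. I'll confirm in an enlarged crop.

```bash
python3 - <<'E'
import cv2,numpy as np
a=cv2.imread('pics/scene0.png')[125:275,225:365];b=cv2.imread('pics/top0.png')[140:250,205:395]
a=cv2.resize(a,None,fx=2.8,fy=2.8,interpolation=2);b=cv2.resize(b,None,fx=4,fy=4,interpolation=2)[:, :]
b=cv2.resize(b,(400,int(400*110/190)));
cv2.imwrite('pics/c1.png',a)
b=cv2.imread('pics/top0.png')[140:250,205:395];cv2.imwrite('pics/c2.png',cv2.resize(b,None,fx=4.2,fy=4.2,interpolation=2))
E
```

```text
(no output)
```

View pics/c1.png

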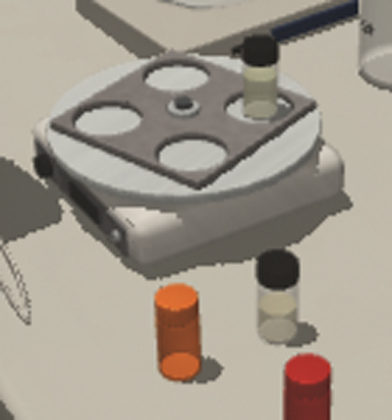

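View pics/c2.png

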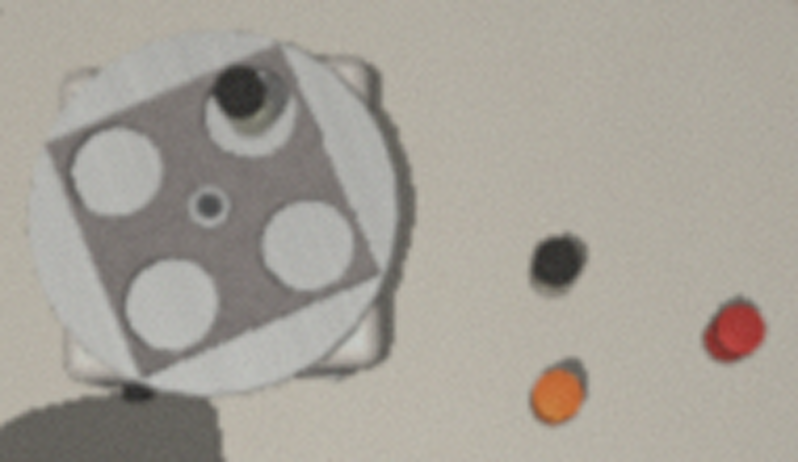

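The crops confirm it. The loaded vial is in the pocket at c2 (250,115), so the target pocket is the one opposite, at c2 (172,305), which is top (246,213). The vial to take is the black-capped clear one at top (338,202).

```bash
cat > h.py <<'E'
import cv2,numpy as np
from cell import telemetry,cams
I={n:cams.camera_info(n) for n in('scene','top')}
def ray(n,p):
    i=I[n];c=-i['R'].T@i['t'];return c,i['R'].T@np.linalg.inv(i['mtx'])@[p[0],p[1],1]
def plane(n,p,z):
    c,d=ray(n,p);return c+d*(z-c[2])/d[2]
def tri(ps,pt):
    c1,d1=ray('scene',ps);c2,d2=ray('top',pt)
    k=np.linalg.lstsq(np.c_[d1,-d2],c2-c1,rcond=None)[0]
    a,b=c1+k[0]*d1,c2+k[1]*d2;return (a+b)/2,np.linalg.norm(a-b)
def proj(n,X):
    i=I[n];q=i['mtx']@(i['R']@np.array(X)+i['t']);return q[:2]/q[2]
E
python3 - <<'E'
from h import *
def blobs(m,off,lo,hi):
    c,_=cv2.findContours(m,cv2.RETR_CCOMP,cv2.CHAIN_APPROX_NONE);o=[]
    for k in c:
        a=cv2.contourArea(k)
        if lo<a<hi and len(k)>5:
            e=cv2.fitEllipse(k);o.append((np.round(np.array(e[0])+off,1).tolist(),np.round(e[1],1).tolist(),a))
    return o
for n,(x0,y0,x1,y1) in {'scene':(235,130,350,260),'top':(208,145,350,245)}.items():
    im=cv2.imread(f'pics/{n}0.png')[y0:y1,x0:x1];g=cv2.cvtColor(im,6)
    print(n,'dark',blobs((im.max(2)<75).astype(np.uint8),(x0,y0),15,400))
    for t in(140,155):
        print(t,*blobs((g<t).astype(np.uint8),(x0,y0),60,700),sep='\n')
E
```

```text
scene dark [([323.7, 220.6], [13.7, 15.0], 158.5), ([252.4, 194.5], [7.2, 53.2], 227.0), ([315.0, 177.6], [1.4, 44.4], 19.5), ([326.0, 138.9], [11.1, 40.7], 218.0)]
140
([334.2, 255.5], [8.6, 17.6], 107.5)
([326.9, 242.3], [11.1, 20.4], 74.5)
([289.7, 245.2], [20.2, 38.1], 502.5)
([276.3, 203.3], [11.2, 24.9], 194.5)
([293.2, 180.2], [12.5, 25.2], 244.0)
([263.2, 168.0], [11.5, 24.3], 217.5)
([313.9, 164.1], [9.4, 17.4], 126.5)
([287.7, 152.9], [10.3, 23.2], 184.5)
155
([334.3, 255.5], [8.6, 18.7], 112.0)
([326.1, 241.8], [12.0, 22.1], 185.5)
([289.6, 244.9], [20.3, 38.8], 520.5)
([275.9, 202.9], [10.5, 23.8], 174.5)
([293.2, 180.2], [12.0, 24.6], 229.5)
([263.0, 168.0], [10.5, 24.5], 198.0)
([287.7, 152.7], [9.9, 22.8], 173.5)
([310.4, 148.5], [6.2, 34.5], 135.0)
top dark [([337.1, 201.9], [9.5, 10.6], 77.5), ([261.6, 161.4], [10.7, 11.4], 93.5)]
140
([233.5, 238.3], [14.7, 50.6], 487.5)
([337.8, 232.9], [11.2, 16.6], 143.5)
([337.3, 202.3], [12.0, 15.5], 144.0)
([281.9, 190.9], [38.3, 78.1], 265.0)
([245.7, 212.2], [22.4, 23.4], 408.0)
([278.1, 197.9], [22.3, 22.6], 393.5)
([254.4, 188.9], [10.0, 10.5], 63.5)
([232.7, 180.5], [21.7, 22.8], 384.0)
([264.6, 168.5], [17.4, 22.0], 176.0)
155
([337.7, 233.1], [12.0, 16.9], 157.0)
([337.2, 202.5], [12.5, 15.9], 153.0)
([245.5, 212.1], [21.9, 22.7], 389.0)
([278.0, 198.0], [21.8, 22.2], 377.5)
([232.4, 180.6], [20.9, 22.1], 360.5)
([264.4, 168.5], [16.7, 20.6], 140.5)
```

```bash
python3 - <<'E'
from h import *
np.set_printoptions(precision=1,suppress=True)
P=dict(t=((263.1,168),(245.6,212.15)),a=((293.2,180.2),(278.05,197.95)),b=((287.7,152.8),(232.5,180.55)),bench_dark=((323.7,220.6),(337.1,201.9)))
r={}
for k,v in P.items(): r[k]=tri(*v);print(k,*r[k])
c=(r['a'][0]+r['b'][0])/2;print('centre',c,np.linalg.norm(r['a'][0]-r['b'][0]),np.linalg.norm(r['t'][0]-c))
h=c[2]
print('bench cap z54,47',plane('top',(337.1,201.9),54),plane('top',(337.1,201.9),50),'scene',plane('scene',(323.7,220.6),47))
print('loaded cap',plane('top',(261.6,161.4),h+47),'target top-only',plane('top',(245.6,212.15),h))
s=telemetry.read_state();R=s['eef_rot'];e=s['ee_pos']
print(np.degrees(np.arctan2(R[1,1],R[0,1])))
E
```

```text
t [ 485.  -189.1   56.4] 3.201806085848229
a [ 513.6 -255.4   56.4] 3.533605864344494
b [ 551.  -160.7   56.4] 3.4151098713028745
bench_dark [ 505.5 -376.7   47.3] 3.6350241464978374
centre [ 532.3 -208.    56.4] 101.78123782125348 50.93452092492483
bench cap z54,47 [ 506.2 -377.2   54. ] [ 506.8 -377.3   50. ] scene [ 503.8 -375.9   47. ]
loaded cap [ 581.3 -227.7  103.4] target top-only [ 486.5 -189.7   56.4]
-70.70186565591774
```

The triangulation is consistent. The bench vial is at (505.5,-376.7), the target pocket at (485.3,-189.3) and the rim at about z=56. I'll move above the vial.

```bash
python3 -m handwheel '[{"dx":0.09,"dy":-0.013},{"dx":0.2,"dy":-0.03},{"dx":0.31,"dy":-0.046},{"dx":0.42,"dy":-0.062},{"dx":0.53,"dy":-0.079},{"dx":0.63,"dy":-0.094},{"dx":0.705,"dy":-0.105},{"dx":0.705,"dy":-0.105}]' 1 30
python3 -m handwheel '[{"dz":0.05},{"dz":0.11},{"dz":0.17},{"dz":0.22},{"dz":0.22}]'
python3 - <<'E'
from h import *
cv2.imwrite('pics/s1.png',cv2.resize(cams.read_camera('scene')[100:320,200:480],None,fx=2,fy=2))
s=telemetry.read_state();print(s['ee_pos'],s['eef_rot'])
E
```

```text
[ 189.98586207 -542.25492003  230.58334018] [[ 9.43822994e-01  3.30451393e-01 -1.82298184e-04]
 [ 3.30451323e-01 -9.43822037e-01  1.37339796e-03]
 [ 2.81784227e-04 -1.35648525e-03 -9.99999040e-01]]invalid input at $[0]: expected keys dx, dy, dz, spin
invalid input at $[0]: expected keys dx, dy, dz, spin
```

View pics/s1.png

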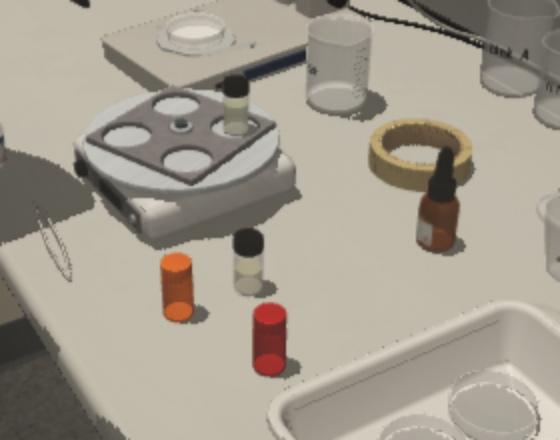

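The calls were refused because every row needs all four keys. The picture shows the scene unchanged, with the vial at crop (248,262).

```bash
python3 -m handwheel '[{"dx":0.09,"dy":-0.013,"dz":0,"spin":0},{"dx":0.2,"dy":-0.03,"dz":0,"spin":0},{"dx":0.31,"dy":-0.046,"dz":0,"spin":0},{"dx":0.42,"dy":-0.062,"dz":0,"spin":0},{"dx":0.53,"dy":-0.079,"dz":0,"spin":0},{"dx":0.63,"dy":-0.094,"dz":0,"spin":0},{"dx":0.705,"dy":-0.105,"dz":0,"spin":0},{"dx":0.705,"dy":-0.105,"dz":0,"spin":0}]' 1 30
python3 -m handwheel '[{"dx":0,"dy":0,"dz":0.05,"spin":0},{"dx":0,"dy":0,"dz":0.11,"spin":0},{"dx":0,"dy":0,"dz":0.17,"spin":0},{"dx":0,"dy":0,"dz":0.22,"spin":0},{"dx":0,"dy":0,"dz":0.22,"spin":0}]'
python3 - <<'E'
from h import *
a=cams.read_camera('scene')[120:300,230:430];b=cams.read_camera('top')[130:250,220:420]
cv2.imwrite('pics/s2.png',np.hstack([cv2.resize(a,(400,360)),cv2.resize(cv2.copyMakeBorder(b,0,60,0,0,0),(400,360))]))
s=telemetry.read_state();print(s['ee_pos'],s['eef_rot'])
E
```

```text
time: 1.15
ee_pos: [507.3, -374.7, 230.7]
eef_rot: [[0.943, 0.334, -0.0], [0.334, -0.943, 0.001], [0.0, -0.001, -1.0]]
contact_force: [-0.5, -0.4, 0.4]
gripper_width: 0.995
gripper_force: 0.0
time: 1.78
ee_pos: [503.1, -375.9, 118.7]
eef_rot: [[0.944, 0.329, -0.004], [0.329, -0.944, 0.004], [-0.002, -0.005, -1.0]]
contact_force: [-0.8, 0.9, 0.7]
gripper_width: 1.002
gripper_force: 0.0
[ 504.98470323 -377.38340365  121.88886354] [[ 9.44083537e-01  3.29706342e-01  5.20855439e-05]
 [ 3.29706343e-01 -9.44083499e-01 -2.72746867e-04]
 [-4.07532691e-05  2.74668761e-04 -9.99999961e-01]]
```

View pics/s2.png

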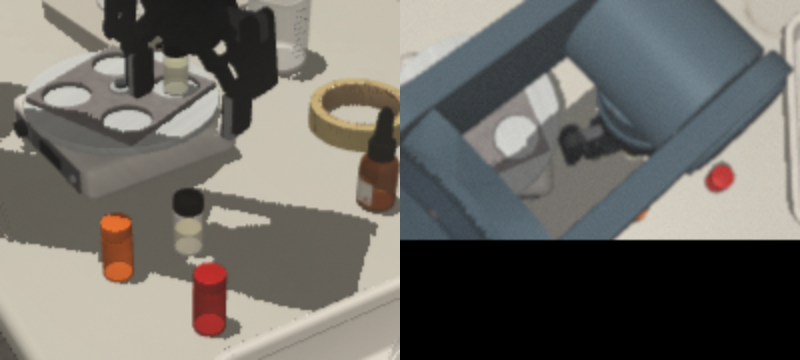

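The gripper is above the vial with its fingers straddling it along y, and the vial is at crop (188,220). I'll descend, then grip.

```bash
python3 -m handwheel '[{"dx":0,"dy":0,"dz":0.04,"spin":0},{"dx":0,"dy":0,"dz":0.09,"spin":0},{"dx":0,"dy":0,"dz":0.13,"spin":0},{"dx":0,"dy":0,"dz":0.17,"spin":0},{"dx":0,"dy":0,"dz":0.2,"spin":0},{"dx":0,"dy":0,"dz":0.218,"spin":0},{"dx":0,"dy":0,"dz":0.218,"spin":0},{"dx":0,"dy":0,"dz":0.218,"spin":0}]'
python3 -m handwheel '[{"dx":0,"dy":0,"dz":0,"spin":0},{"dx":0,"dy":0,"dz":0,"spin":0},{"dx":0,"dy":0,"dz":0,"spin":0},{"dx":0,"dy":0,"dz":0,"spin":0},{"dx":0,"dy":0,"dz":0,"spin":0},{"dx":0,"dy":0,"dz":0,"spin":0},{"dx":0,"dy":0,"dz":0,"spin":0},{"dx":0,"dy":0,"dz":0,"spin":0}]' -1 30
```

```text
time: 2.88
ee_pos: [505.9, -377.1, 13.0]
eef_rot: [[0.944, 0.331, 0.001], [0.331, -0.944, -0.001], [0.001, 0.001, -1.0]]
contact_force: [0.1, -0.4, 0.9]
gripper_width: 1.002
gripper_force: 0.0
time: 3.88
ee_pos: [505.5, -376.8, 12.6]
eef_rot: [[0.944, 0.33, 0.0], [0.33, -0.944, -0.0], [0.0, 0.0, -1.0]]
contact_force: [-0.2, 0.6, 4.0]
gripper_width: 0.282
gripper_force: 29.5
```

```bash
python3 -m handwheel '[{"dx":0,"dy":0,"dz":-0.03,"spin":0},{"dx":0,"dy":0,"dz":-0.07,"spin":0},{"dx":0,"dy":0,"dz":-0.12,"spin":0},{"dx":0,"dy":0,"dz":-0.17,"spin":0},{"dx":0,"dy":0,"dz":-0.2,"spin":0},{"dx":0,"dy":0,"dz":-0.2,"spin":0},{"dx":0,"dy":0,"dz":-0.2,"spin":0}]'
python3 - <<'E'
from h import *
cv2.imwrite('pics/s3.png',cv2.resize(cams.read_camera('scene')[100:280,220:420],(600,540)))
s=telemetry.read_state();d=np.array([485.3,-189.3,0])-[505.5,-376.8,0];print(s['ee_pos'],s['eef_rot'].T@d/500)
E
```

```text
time: 4.75
ee_pos: [504.9, -376.2, 111.5]
eef_rot: [[0.944, 0.33, -0.001], [0.33, -0.944, 0.001], [-0.001, -0.001, -1.0]]
contact_force: [-0.1, 0.6, -0.8]
gripper_width: 0.283
gripper_force: 29.4
[ 504.78717737 -376.04203976  111.10448681] [ 0.08576351 -0.36728922  0.00063829]
```

View pics/s3.png

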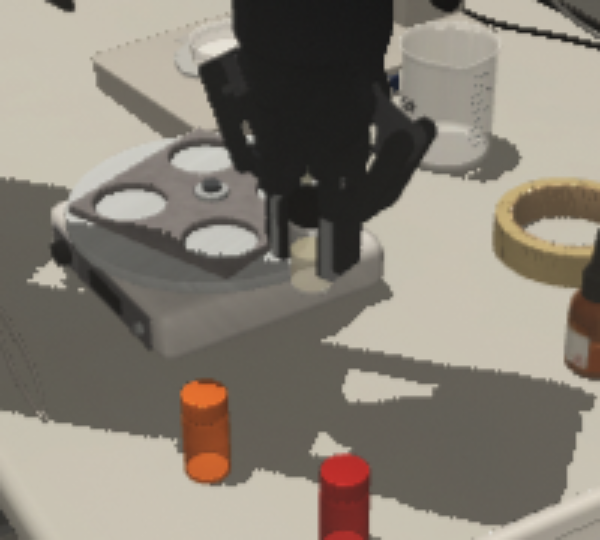

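The vial is held upright between the fingers at crop (310,260). Next I'll carry it over the target pocket.

```bash
python3 -m handwheel '[{"dx":0.01,"dy":-0.04,"dz":0,"spin":0},{"dx":0.026,"dy":-0.11,"dz":0,"spin":0},{"dx":0.044,"dy":-0.19,"dz":0,"spin":0},{"dx":0.062,"dy":-0.27,"dz":0,"spin":0},{"dx":0.077,"dy":-0.33,"dz":0,"spin":0},{"dx":0.086,"dy":-0.367,"dz":0,"spin":0},{"dx":0.086,"dy":-0.367,"dz":0,"spin":0},{"dx":0.086,"dy":-0.367,"dz":0,"spin":0}]'
python3 -m handwheel '[{"dx":0,"dy":0,"dz":0.02,"spin":0},{"dx":0,"dy":0,"dz":0.04,"spin":0},{"dx":0,"dy":0,"dz":0.06,"spin":0},{"dx":0,"dy":0,"dz":0.07,"spin":0},{"dx":0,"dy":0,"dz":0.07,"spin":0},{"dx":0,"dy":0,"dz":0.07,"spin":0}]'
python3 - <<'E'
from h import *
cv2.imwrite('pics/s4.png',cv2.resize(cams.read_camera('scene')[100:250,210:380],(680,600)))
s=telemetry.read_state();print(s['ee_pos'])
E
```

```text
time: 5.8
ee_pos: [485.6, -190.3, 112.3]
eef_rot: [[0.944, 0.33, 0.0], [0.33, -0.944, -0.001], [0.0, 0.001, -1.0]]
contact_force: [0.9, -0.2, 0.5]
gripper_width: 0.283
gripper_force: 29.5
time: 6.55
ee_pos: [485.6, -189.4, 77.5]
eef_rot: [[0.944, 0.331, 0.0], [0.331, -0.944, -0.0], [0.0, 0.0, -1.0]]
contact_force: [1.1, -0.2, -0.4]
gripper_width: 0.28
gripper_force: 29.5
[ 485.62298847 -189.41103281   77.64948607]
```

View pics/s4.png

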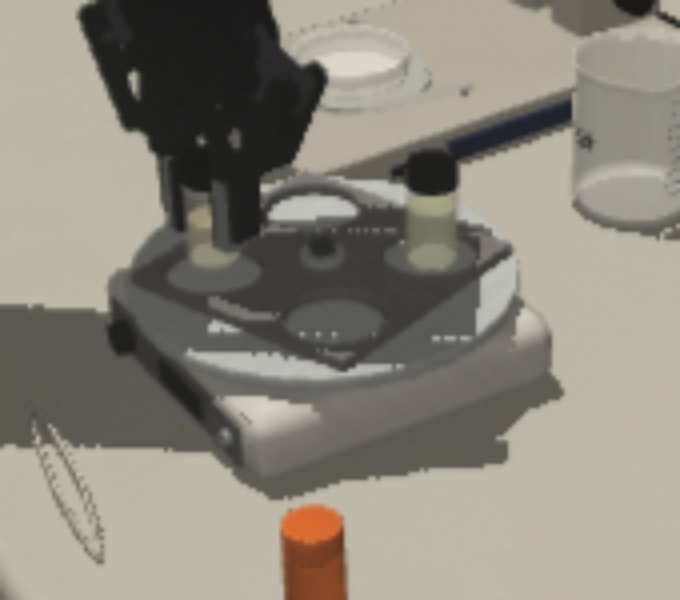

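The vial hangs over the target pocket at crop (213,270), and the loaded vial stands at (432,210). I'll lower in small steps and watch the force.

```bash
python3 -m handwheel '[{"dx":0,"dy":0,"dz":0.01,"spin":0},{"dx":0,"dy":0,"dz":0.02,"spin":0},{"dx":0,"dy":0,"dz":0.024,"spin":0},{"dx":0,"dy":0,"dz":0.024,"spin":0},{"dx":0,"dy":0,"dz":0.024,"spin":0}]' | grep -E 'ee_pos|force'
python3 -m handwheel '[{"dx":0,"dy":0,"dz":0.002,"spin":0},{"dx":0,"dy":0,"dz":0.003,"spin":0},{"dx":0,"dy":0,"dz":0.003,"spin":0},{"dx":0,"dy":0,"dz":0.003,"spin":0}]' | grep -E 'ee_pos|force'
```

```text
ee_pos: [485.4, -189.2, 66.5]
contact_force: [-4.8, 2.4, 13.3]
gripper_force: 30.8
ee_pos: [485.5, -189.3, 66.4]
contact_force: [-9.6, 4.4, 26.5]
gripper_force: 32.1
```

There is contact at 26 N. I'll ease back to relieve it and look.

```bash
python3 -m handwheel '[{"dx":0,"dy":0,"dz":-0.003,"spin":0},{"dx":0,"dy":0,"dz":-0.004,"spin":0},{"dx":0,"dy":0,"dz":-0.004,"spin":0}]' | grep -E 'ee_pos|force|time'
python3 - <<'E'
from h import *
im=cams.read_camera('scene');cv2.imwrite('pics/s5.png',cv2.resize(im[130:200,230:330],(800,560),interpolation=2))
print(*[(z,proj('scene',[485.4,-189.3,z])) for z in (50,54,57)])
E
```

```text
time: 8.1
ee_pos: [485.4, -189.3, 66.5]
contact_force: [-2.3, 1.1, 8.4]
gripper_force: 30.1
(50, array([264.41558175, 170.84556055])) (54, array([264.27598975, 169.00086068])) (57, array([264.17086854, 167.61169042]))
```

View pics/s5.png

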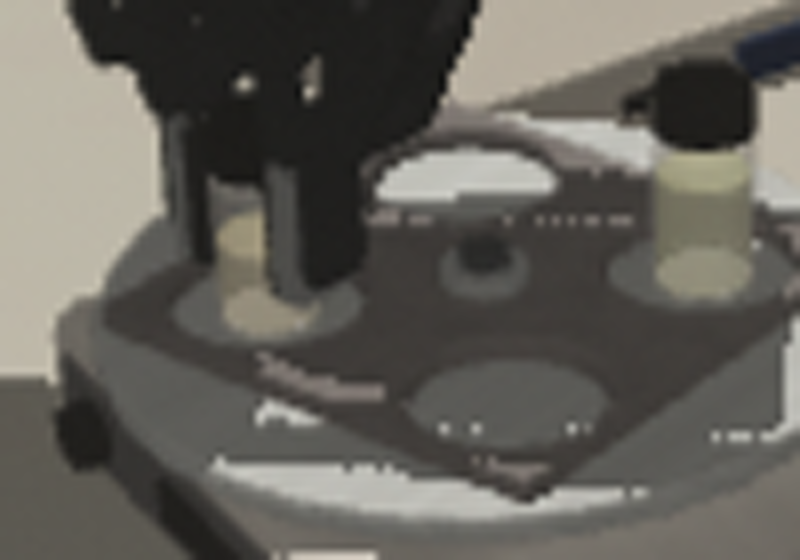

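The vial's base is inside the target pocket and centred, with the pocket spanning crop 175–360 and the vial 222–318. So the contact is the pocket floor. I'll ease off and release.

```bash
python3 -m handwheel '[{"dx":0,"dy":0,"dz":-0.002,"spin":0},{"dx":0,"dy":0,"dz":-0.002,"spin":0}]' | grep -E 'ee_pos|force'
python3 -m handwheel '[{"dx":0,"dy":0,"dz":0,"spin":0},{"dx":0,"dy":0,"dz":0,"spin":0},{"dx":0,"dy":0,"dz":0,"spin":0},{"dx":0,"dy":0,"dz":0,"spin":0},{"dx":0,"dy":0,"dz":0,"spin":0},{"dx":0,"dy":0,"dz":0,"spin":0}]' 0.2 | grep -E 'ee_pos|force|width'
python3 -m handwheel '[{"dx":0,"dy":0,"dz":-0.02,"spin":0},{"dx":0,"dy":0,"dz":-0.05,"spin":0},{"dx":0,"dy":0,"dz":-0.1,"spin":0},{"dx":0,"dy":0,"dz":-0.16,"spin":0},{"dx":0,"dy":0,"dz":-0.23,"spin":0},{"dx":0,"dy":0,"dz":-0.28,"spin":0},{"dx":0,"dy":0,"dz":-0.3,"spin":0},{"dx":0,"dy":0,"dz":-0.3,"spin":0}]' | grep -E 'ee_pos|force|time'
python3 - <<'E'
from h import *
im=cams.read_camera('scene');cv2.imwrite('pics/s6.png',cv2.resize(im[110:290,220:380],(640,600),interpolation=2))
E
```

```text
ee_pos: [485.3, -189.2, 66.6]
contact_force: [-0.8, 1.1, -0.0]
gripper_force: 29.5
ee_pos: [485.3, -189.2, 66.8]
contact_force: [-0.3, 0.5, 0.4]
gripper_width: 0.595
gripper_force: 0.0
time: 10.15
ee_pos: [485.6, -189.4, 217.6]
contact_force: [-0.2, -0.3, -0.1]
gripper_force: 0.0
```

View pics/s6.png

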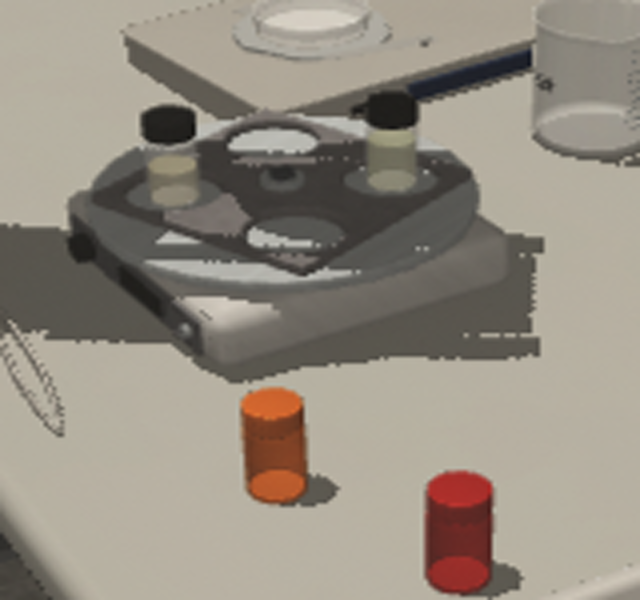

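The vial stands upright in the target pocket at crop (172,160). The small slant matches the perspective. The loaded vial still stands opposite at (391,140), and the gripper is clear.

```bash
python3 -c "
from cell import ctrl
print(ctrl.job_done())"
```

```text
the job is handed in; nothing more can be done
None
```

The bench vial now stands upright in the pocket opposite the loaded vial, which still stands in its own pocket; the job was handed in at about 10 s with the gripper clear.

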